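Clamp the lamp holder and set its focus sleeve to 7

TASK

Push the toggle clamp's handle fully down, past its dead point, so that its pad firmly holds the lamp holder in its bench fixture. With the holder clamped, turn its numbered focus sleeve, click by click, until it rests in the detent of number 7 at the index post, and let go with the clamp still shut. Do not shift the holder or disturb the prism, the trimmer case or the loupe.

Things in the scene. Friction and masses are not known exactly. Their poses are not given: they have to be found in the camera images.
- fixture: Dark steel bed plate fixed on the bench, 128 (x) by 300 (y) by 10 mm, place and yaw vary. Origin at bench level below the lamp holder's nominal axis, z up; bed from y -232 to +68 mm. Fences (to 20 mm height) at the holder's +y and -x sides; toggle clamp cheeks (to 66 mm height) at -y. All 'fixture' directions below are this body's.
- clamp_handle (a joint): Clamp handle hinge, parallel to fixture x, at fixture (0, -187.5, 55) mm. 0 = open (start): handle leans to -y, 1.1 rad above level. Grows as it is pushed over towards -y and down: elevation = 1.1 - value, stop at 1.03. Pad meets holder at about 0.6; dead point about 0.90: let go before it, the handle springs back; well past it, it stays or goes on to the stop. Needs about 5 N at the grip.
- handle_grip (a point): Point on the clamp handle's centre line, 85 mm from its hinge. The handle is a 12 mm steel rod to 50 mm from the hinge, then a black rubber grip of 20 mm diameter to a round end at 122 mm from the hinge. The end stands about 165 mm above the bench when open, 70 mm when shut.
- clamp_pad: Black rubber pad, 20 mm diameter, on a sprung spindle on the clamp's steel arm (14 mm square, a horn on it). Open: the arm stands up, to about 135 mm above the bench, on the +y side of the handle. Shut: arm level at 55 mm, pad pressing with about 12 N on the holder's tongue 80 mm to -y of the sleeve's axis. Origin on the arm's centre line, 45 mm from the unloaded pad's face.
- lamp_holder: Loose brass lamp holder (0.6 kg with sleeve) lying on the fixture's bed: plate 112 (x) by 156 (y) by 10 mm, its tongue reaching 100 mm to -y of the axis. Origin on the sleeve's axis at the plate's underside (10 mm above the bench), z up. Dark index post, 4 mm square, to 39 mm above the bench, 53 mm from the axis at +x. Lies square in the fixture within 3 mm and 2 degrees.
- sleeve (a joint): Turn of the focus sleeve, rad, positive counter-clockwise from above. Detents 0 to 9, one every 24 degrees (0.41888 rad): number n is at the index post at n x 0.41888 (7: 2.932); stops at 0 and 3.77. Starts between 0 and 3, nearly always in a detent. Let go, it is drawn into the nearest detent; a crest takes about 0.2 N m. Unclamped, the whole holder tends to turn.
- sleeve_grip (a point): On the sleeve's axis, 60 mm above the bench: height to grip. Knurled aluminium grip: cylinder 48 mm diameter, 39 to 75 mm above the bench. Below it a skirt of 100 mm diameter (34 to 39 mm) with numerals 0 to 9 on top, 12 mm high, ascending clockwise from above over 216 degrees, the rest blank. On top a small lamp, under 26 mm diameter, to 97 mm above the bench.
- prism: Frosted glass wedge prism lying on the bench, 44 by 60 mm, 36 mm high, loose; origin under its centre. Leave alone.
- trimmer_case: Copper wick trimmer case, 112 by 44 by 27 mm high, loose; origin under its centre. Leave alone.
- loupe: Nickel-plated magnifier loupe, 42 mm diameter, 34 mm high, standing loose; origin under its centre. Leave alone.
Mind the look-alikes: they are no part of the job. Of the things that look like the lamp_holder, the middle-sized one is meant.

How it is judged (in metres and radians):
On the way, in this order (a step that is already met when the one before it is completed fails the run):
1. The clamp handle is past its dead point and the pad holds the lamp holder, before the sleeve is set to 7 (value of joint clamp_handle above 0.96 rad and contact force between clamp_pad and lamp_holder above 5 N), for 0.3 s.
2. With the clamp still holding, the sleeve stands in detent 7 (all of step 1 and value of joint sleeve between 2.832 and 3.032 rad), for 0.3 s.
At the end, for the whole second after the job is handed in: The clamp handle rests past its dead point (beyond 0.96 rad) and the pad presses the holder with over 5 N; the sleeve rests within 0.1 rad of number 7 (2.932 rad); the holder lies flat (within 0.06 rad) at most 12 mm from where it lay at the start (all of step 2 and velocity of joint sleeve between -0.1 and 0.1 rad/s and distance of lamp_holder from where it was at the start of the episode below 0.012 m and angle between lamp_holder's own z axis and vertical below 0.06 rad and linear speed of lamp_holder below 0.02 m/s); the robot touches nothing.
It fails at once if the lamp holder is shifted by over 20 mm or tipped (distance of lamp_holder from where it was at the start of the episode above 0.02 m or angle between lamp_holder's own z axis and vertical above 0.2 rad).
It fails at once if the prism, trimmer case or loupe is pushed over 20 mm away (distance of any of prism, trimmer_case, loupe from where it was at the start of the episode above 0.02 m).
It also fails if it takes over 72 s, if anything falls off the work surface, if the arm or the gripper's body presses on something with over 40 N, if the wrist force passes 120 N, or if a joint passes its speed limit or range.

ROBOT

A 6-joint arm with a two-finger parallel gripper is mounted at the origin on the work surface. World frame = base frame: x ahead of the robot, y to its left, z up, the work surface at z = 0. Lengths are in mm, angles in rad, forces in N, time in s.
With the tool pointing down it reaches from about 300 to 775 mm from the base axis. Payload 14.6 kg.
Tool frame: the origin (TCP) lies at the very end of the fingers, on their centre line; the grasp point (between the pads) lies 19 mm behind it; y points along the fingers, z is the direction in which the jaws open and shut, and the axes are right-handed (so a half turn about y gives the same grasp; the last joint's range is limited). The gripper opens to 94 mm and grips with 3 to 60 N. Pads are 16 mm wide; open, the fingers measure 119 mm over their backs; the gripper's body (75 mm by 177 mm) begins 78 mm behind the grasp point.
Start: joints at [-1.376, 0.3, 1.521, -0, 1.321, -0.067], TCP at [142.344, -531.251, 205.446] pointing down, gripper open.
Joint ranges: [-3.03, 3.03], [-0.79, 2.21], [0.23, 2.52], [-1.04, 4.18], [0, 3.07], [-2.55, 2.55]. Speed limits (rad/s): [2.22, 2.22, 2.57, 3.14, 3.14, 3.14].

INTERFACE

Orientations are given as [roll, pitch, yaw] about the fixed x, y, z axes, in that order (R = Rz(yaw) Ry(pitch) Rx(roll)).
In Python, from cell import monitor, optics, manip gives the robot as it stands.
- The arm moves only by the shell command python3 -m creep 'ROWS' [FORCE]. ROWS is JSON, a list of rows, each an object of numbers: "tx", "ty", "tz": the shift along the tool's x, y, z scaled (see below); "turn": the turn about the tool's y scaled (see below); "fingers": the finger opening in mm, from 0 to 94. In form: [{"tx": .., "ty": .., "tz": .., "turn": .., "fingers": ..}, ...]. A call has 1 to 20 rows; each row is the pose to reach, as a shift and turn from the pose measured when the call began, along the tool's axes at that moment, turning the shorter way round; what a row does not reach only later rows make up. The controller multiplies each number of a shift by 200 mm and each number of a turn by pi rad. A row lasts 1/10 s, in which the tool goes at most 50 mm and 8.59 degrees, less where a joint would pass 70% of its speed; a pose out of reach is approached as far as the arm can. A call with a number of a shift or a turn outside -1 to 1 is refused whole. A call with a gripper value outside its range is refused whole. The fingers move at their own pace and stop on an object; FORCE is the grip in N (left out, the last holds). Time passes only in rows, so rows that repeat a pose let the fingers close. It gives the time, the measured TCP pose, the force and the opening at its end, in the units of the state.
- monitor.read_state(): the state, without advancing time (a new reading comes with each control period).
- optics.camera(name): name is "side" or "top"; returns a dict with "frame" (420x560x3 uint8, red, green, blue), "range_z" (420x560 float32, mm along the optical axis (not along the pixel's ray), 0 where there is no reading), "fx", "fy", "cx", "cy" (pixels), "R" (3x3) and "t" (3): a world point X has camera coordinates R X + t. Camera axes: x right, y down, z forward; pixel columns grow to the right and rows downward; lengths in mm; the calibration is good to about 2 mm. A picture is of the moment at which its call begins.
- manip.sign_off(): hands the job in, once; it reports no verdict.
The state is a dict: "clock": time; "joints": joint angles; "qd": joint speeds; "effort": joint torques, N m; "eef_pos": TCP position; "eef_rot": TCP orientation; "wrist_force": force on the tool from outside, world axes, zero at the start; "moment": the same for the moment, N m; "finger_gap": finger opening in mm.
Only numpy, scipy, OpenCV 4.12 (cv2) and the standard library are available. Lean on these libraries where they do the work, as an engineer would, in place of code of your own. Each camera call takes 0.05 s, during which the arm holds its last target.

## Working session

There is one attempt and no reset: what is moved stays moved. The work goes in short steps, Python scripts to look and compute and a shell command to move; the robot and the scene stay as the last step left them, time stands still between calls to the robot, and variables do not carry over. Pictures are saved under pics/ and viewed, and the job is handed in when it is done.

```bash
ls; mkdir -p pics
python3 - <<'E'
from cell import monitor, optics, manip
import cv2, numpy as np
print(monitor.read_state())
for n in ("top","side"):
    c=optics.camera(n)
    cv2.imwrite(f"pics/{n}0.png",c["frame"][:,:,::-1])
    np.savez(f"pics/{n}0.npz",**c)
    print(n,{k:np.round(c[k],3).tolist() for k in ("fx","fy","cx","cy","R","t")})
E
```

```text
pics
{'clock': 0.0, 'joints': array([-1.37560333e+00,  3.00468111e-01,  1.52159025e+00, -2.57154356e-05,
        1.32070038e+00, -6.65597514e-02]), 'qd': array([-0.00073311,  0.00033016, -0.00083402, -0.0004244 , -0.00039156,
        0.00012199]), 'effort': array([ 9.23306798e-04, -5.31810522e+01, -3.52738094e+01,  7.09072757e-02,
        2.43613205e-02, -9.02736565e-05]), 'eef_pos': array([ 142.285712  , -530.99958948,  204.88409261]), 'eef_rot': array([-1.57196149e+00,  5.27041721e-05, -2.87983356e+00]), 'wrist_force': array([ 0.70838019, -0.18810611,  0.51344583]), 'moment': array([ 0.03441915, -0.00591804,  0.0394734 ]), 'finger_gap': 94.02635340963337}
top {'fx': 508.555, 'fy': 508.555, 'cx': 274.652, 'cy': 212.35, 'R': [[0.019, -1.0, -0.023], [-0.997, -0.018, -0.075], [0.074, 0.024, -0.997]], 't': [110.441, 563.247, 1181.277]}
side {'fx': 407.212, 'fy': 407.212, 'cx': 277.503, 'cy': 210.906, 'R': [[-0.932, -0.362, -0.008], [-0.161, 0.435, -0.886], [0.324, -0.825, -0.464]], 't': [583.055, 142.744, 692.731]}
```

View pics/top0.png

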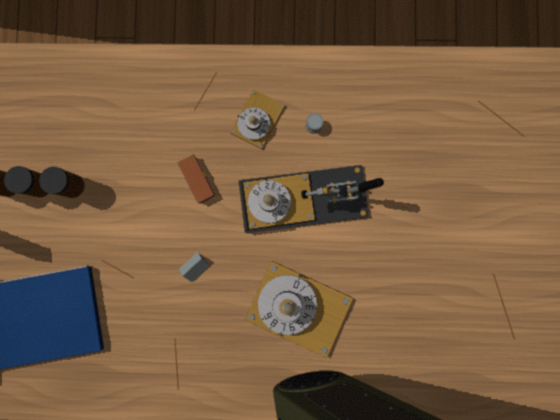

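View pics/side0.png

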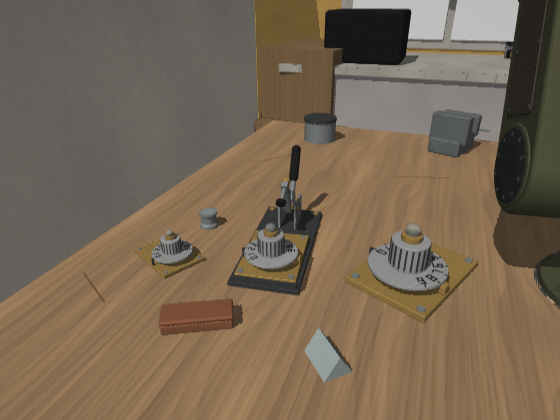

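Candidates for the lamp holder in the top view are small (253,123), middle (269,200, in the dark fixture) and large (288,306). I pick the middle one and check it in a close crop.

```bash
cat > h.py <<'E'
import numpy as np, cv2
def load(n): return dict(np.load(f"pics/{n}.npz"))
def ray(c,u,v,z):
    d=c["R"].T@np.array([(u-c["cx"])/c["fx"],(v-c["cy"])/c["fy"],1.]); o=-c["R"].T@c["t"]
    return o+d*(z-o[2])/d[2]
def pt(c,u,v):
    z=c["range_z"][int(v),int(u)]
    return c["R"].T@(np.array([(u-c["cx"])/c["fx"]*z,(v-c["cy"])/c["fy"]*z,z])-c["t"])
def proj(c,X):
    p=c["R"]@np.array(X,float)+c["t"]; return np.array([c["fx"]*p[0]/p[2]+c["cx"],c["fy"]*p[1]/p[2]+c["cy"]])
def cloud(c):
    v,u=np.mgrid[:420,:560]; z=c["range_z"]
    P=np.stack([(u-c["cx"])/c["fx"]*z,(v-c["cy"])/c["fy"]*z,z],-1)-c["t"]
    return P@c["R"]
E
python3 - <<'E'
from h import *
a=load("top0");b=load("side0")
i=a["frame"][150:245,225:425,::-1]; i=cv2.resize(i,None,fx=4,fy=4,interpolation=cv2.INTER_CUBIC)
cv2.imwrite("pics/ctop.png",cv2.convertScaleAbs(i,alpha=1.6))
i=b["frame"][135:295,225:330,::-1]; i=cv2.resize(i,None,fx=3.7,fy=3.7,interpolation=cv2.INTER_CUBIC)
cv2.imwrite("pics/cside.png",cv2.convertScaleAbs(i,alpha=1.6))
print((a["range_z"]>0).mean())
P=cloud(a)
for u,v in [(269,200),(320,190),(253,180),(375,184),(306,195),(330,205),(335,310),(100,120)]: print(u,v,P[v,u].round(1))
E
```

```text
0.9960501700680272
269 200 [583.  132.2  96. ]
320 190 [603.8  21.  124.5]
253 180 [639.1 174.8   9.9]
375 184 [614.2 -91.7 159.4]
306 195 [595.1  50.2 100.1]
330 205 [582.1 -10.8   8.6]
335 310 [334.6 -25.   11.6]
100 120 [783.6 556.6  -1. ]
```

View pics/ctop.png

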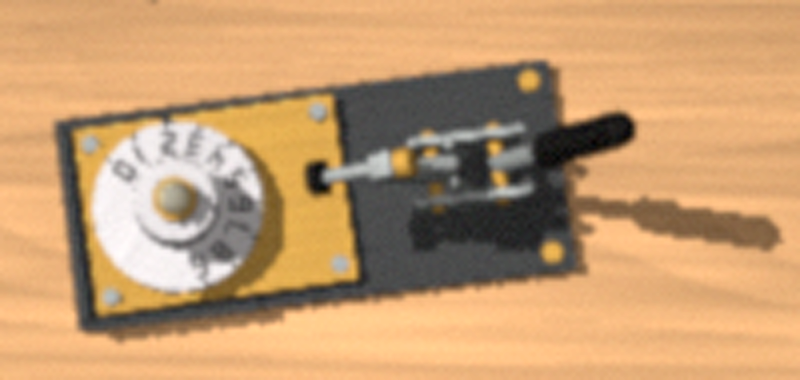

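View pics/cside.png

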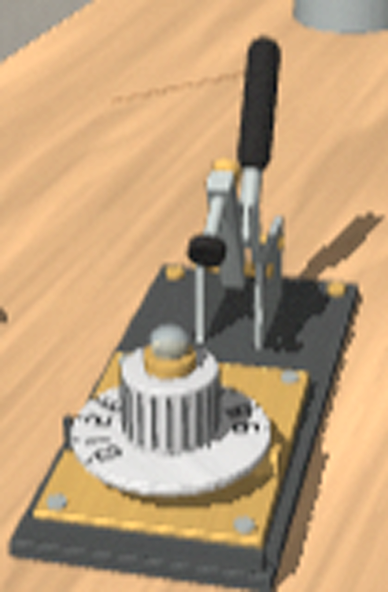

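The crop confirms it: the middle holder lies in the fixture, with its knob at about (268,199) and the clamp to the right. Next I measure the fixture and sleeve pose and the number at the index post.

Run:
```python
from h import *
a=load("top0");b=load("side0")
cc=[(548,62,10),(578,270,10),(85,328,20),(57,122,20)]
C=[ray(a,225+x/4,150+y/4,z) for x,y,z in cc]; print(np.round(C,1))
r=cv2.minAreaRect(np.array(C)[:,:2].astype(np.float32)); print(r)
right=(C[0]+C[1])/2
# plate (brass) mask in bed
f=a["frame"]; hsv=cv2.cvtColor(f,cv2.COLOR_RGB2HSV)
P=cloud(a); Q=cloud(b)
for nm,K in (("top",P),("side",Q)):
    d=np.hypot(K[...,0]-580,K[...,1]-132)
    m=(d<60)
    lamp=m&(K[...,2]>78)&(d<25)&(K[...,2]<110)
    k=m&(K[...,2]>66)&(K[...,2]<78)&(d<40)
    s=m&(K[...,2]>30)&(K[...,2]<42)
    for n,mm in (("lamp",lamp),("knob",k),("skirt",s)):
        print(nm,n,mm.sum(),K[mm].mean(0).round(1),K[mm].min(0).round(1),K[mm].max(0).round(1))
    h=(np.hypot(K[...,0]-610,K[...,1]+60)<60)&(K[...,2]>90)
    X=K[h]; print("handle",h.sum(),X.mean(0).round(1)); mm=X.mean(0);u,s,vt=np.linalg.svd(X-mm);print(vt[0],X[:,2].max(), X[X[:,2]>150].mean(0).round(1), X[X[:,2]<110].mean(0).round(1))
# skirt circle in top image
m=(f.min(-1)>115)&(np.hypot(P[...,0]-580,P[...,1]-132)<58)&(P[...,2]>25)&(P[...,2]<110)
cn,_=cv2.findContours(m.astype(np.uint8),cv2.RETR_EXTERNAL,cv2.CHAIN_APPROX_NONE)
cn=max(cn,key=cv2.contourArea); (x,y),rad=cv2.minEnclosingCircle(cn); print(x,y,rad,ray(a,x,y,39), cv2.fitEllipse(cn))
```

```text
[[ 678.4  -86.2   10. ]
 [ 553.7 -104.8   10. ]
 [ 513.4  187.3   20. ]
 [ 636.   206.9   20. ]]
((594.8670654296875, 51.06695556640625), (126.03302001953125, 296.6712341308594), 8.229049682617188)
top lamp 113 [585.  133.7  88. ] [564.2 117.1  78.2] [598.6 146.4 100.8]
top knob 242 [584.8 134.7  73.6] [562.3 110.3  66.7] [608.4 158.1  77.9]
top skirt 999 [584.7 134.5  37.9] [532.6  85.1  30. ] [638.4 183.9  42. ]
handle 290 [614.  -71.5 129.8]
[-0.10606172  0.77520806 -0.62273861] 167.654071117299 [618.1 -97.8 159.1] [608.5 -30.8  97.4]
side lamp 155 [583.4 141.6  87.5] [573.  128.4  78.3] [596.8 149.6  97.4]
side knob 286 [581.7 146.9  73.4] [561.4 112.7  66. ] [609.5 161.   77.8]
side skirt 923 [579.3 150.2  39. ] [531.2  87.1  30.3] [638.4 186.5  41.9]
handle 336 [614.2 -76.4 128.1]
[-0.09190067  0.55167655 -0.82897964] 165.30806374599717 [616.4 -92.6 157.8] [611.5 -58.8 100.3]
268.69659423828125 201.16696166992188 20.960079193115234 [585.84005133 134.88758433  39.        ] ((268.1280822753906, 200.96380615234375), (36.88720703125, 39.89524459838867), 95.65454864501953)
```

Run:
```python
from h import *
a=load("top0");b=load("side0")
ax=np.array([585,134.5]); t=np.radians(8.2)
out=[]
for c,n in ((a,"t"),(b,"s")):
    W=np.zeros((120,720,3),np.uint8)
    mu=np.zeros((120,720),np.float32);mv=mu.copy()
    for i in range(120):
        r=58-i*(58-22)/120
        for j in range(720):
            # column -> clockwise angle from fixture +x, -180..180
            an=t-np.radians((j-360)/2)
            mu[i,j],mv[i,j]=proj(c,[ax[0]+r*np.cos(an),ax[1]+r*np.sin(an),39])
    W=cv2.remap(c["frame"],mu,mv,cv2.INTER_CUBIC)
    for k in range(-7,8): cv2.line(W,(360+48*k,0),(360+48*k,12),(255,0,0) if k else (0,255,0),1)
    out.append(W)
W=cv2.convertScaleAbs(np.vstack(out),alpha=1.5)
cv2.imwrite("pics/polar.png",W[:,:,::-1])
for X in ([ax[0]+53*np.cos(t),ax[1]+53*np.sin(t),39],): print(proj(a,X),proj(b,X))
i=b["frame"][215:275,225:310,::-1]; i=cv2.resize(i,None,fx=9,fy=9,interpolation=cv2.INTER_CUBIC)
cv2.imwrite("pics/cs2.png",cv2.convertScaleAbs(i,alpha=1.5))
```

```text
[266.088095   179.21745892] [243.95917654 246.65414616]
```

View pics/polar.png

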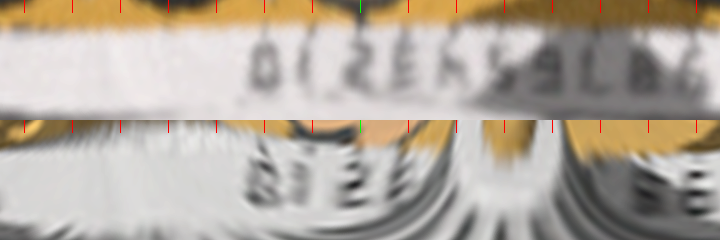

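View pics/cs2.png

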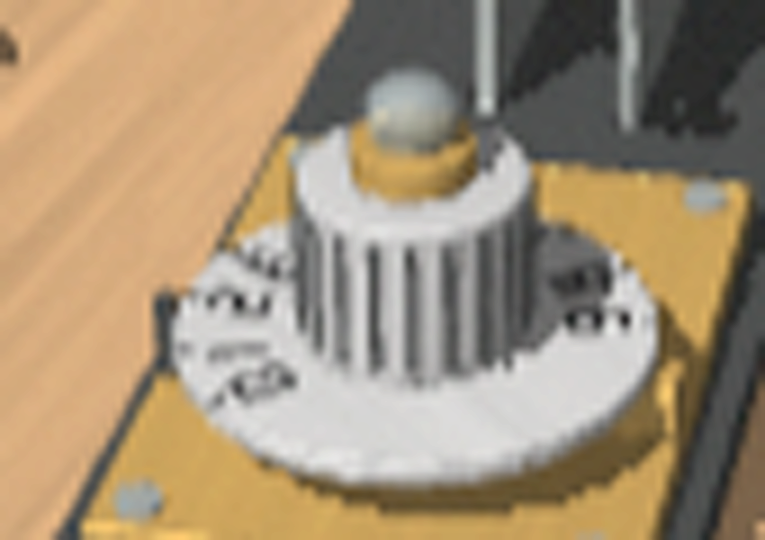

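Number 2 is at the index post (0 sits at −48°, and the spacing is 24°), so 7 is 5 clicks (120°) CCW away. First comes the clamp, pushed with closed fingers.

```bash
cat > go.py <<'E'
import sys,numpy as np
from scipy.spatial.transform import Rotation as Ro
from cell import monitor
T=np.radians(8.2); AX=np.array([585.,134.5]); Y=np.array([-np.sin(T),np.cos(T)]); X=np.array([np.cos(T),np.sin(T)])
O=np.array([582.8,134.1]); H=O-187.5*Y
def st(): 
    s=monitor.read_state(); R=Ro.from_euler("xyz",s["eef_rot"]).as_matrix()
    return s,R
def to(x,y,z,zang=None):
    s,R=st(); d=R.T@(np.array([x,y,z])-s["eef_pos"])/200
    tu=None
    if zang is not None:
        cur=np.degrees(np.arctan2(R[1,2],R[0,2])); dd=(zang-cur+90)%180-90; tu=-dd/180
    print("tx,ty,tz",d.round(4),"turn",tu)
def info():
    s,R=st(); print("t",round(s["clock"],2),"pos",s["eef_pos"].round(1),"zang",np.degrees(np.arctan2(R[1,2],R[0,2])).round(1),"F",s["wrist_force"].round(1),"M",s["moment"].round(2),"gap",round(s["finger_gap"],1),"q",s["joints"].round(2))
E
python3 -m creep '[{"tx":-0.95,"tz":-0.54,"fingers":0},{"tx":-0.95,"tz":-0.54,"fingers":0},{"tx":-0.95,"tz":-0.54,"fingers":0},{"tx":-0.95,"tz":-0.54,"fingers":0},{"tx":-0.95,"tz":-0.54,"fingers":0},{"tx":-0.95,"tz":-0.54,"fingers":0},{"tx":-0.95,"tz":-0.54,"fingers":0}]' 20
python3 -c "
from go import *
info(); to(*(H-16*Y),170,8.2)"
```

```text
t 0.1 pos [ 142.3 -531.   205. ] zang -75.0 F [-0.5 -0.1  0.2] M [ 0.03 -0.03  0.  ] gap 94.1 q [-1.38  0.3   1.52 -0.    1.32 -0.07]
tx,ty,tz [-2.8677  0.1766 -1.6319] turn -0.46223029889355177$[0]: bad value
```

```bash
python3 -m creep '[{"tx":-0.95,"ty":0,"tz":-0.54,"turn":0,"fingers":0},{"tx":-0.95,"ty":0,"tz":-0.54,"turn":0,"fingers":0},{"tx":-0.95,"ty":0,"tz":-0.54,"turn":0,"fingers":0},{"tx":-0.95,"ty":0,"tz":-0.54,"turn":0,"fingers":0},{"tx":-0.95,"ty":0,"tz":-0.54,"turn":0,"fingers":0},{"tx":-0.95,"ty":0,"tz":-0.54,"turn":0,"fingers":0},{"tx":-0.95,"ty":0,"tz":-0.54,"turn":0,"fingers":0}]' 20
python3 -c "
from go import *
info(); to(*(H-16*Y),170,8.2)"
```

```text
clock: 0.8
eef_pos: [297.7, -377.7, 205.0]
eef_rot: [-1.572, -0.0, -2.879]
wrist_force: [-0.5, 0.5, -0.4]
finger_gap: 41.2
t 0.8 pos [ 297.7 -377.7  205. ] zang -75.0 F [-0.5  0.5 -0.4] M [-0.01  0.04 -0.03] gap 41.2 q [-0.98  0.15  1.71  0.    1.29  0.33]
tx,ty,tz [-1.9197  0.1756 -1.091 ] turn -0.4620025278153201
```

```bash
python3 -m creep '[{"tx":-0.96,"ty":0,"tz":-0.55,"turn":-0.23,"fingers":0},{"tx":-0.96,"ty":0,"tz":-0.55,"turn":-0.23,"fingers":0},{"tx":-0.96,"ty":0,"tz":-0.55,"turn":-0.23,"fingers":0},{"tx":-0.96,"ty":0,"tz":-0.55,"turn":-0.23,"fingers":0},{"tx":-0.96,"ty":0,"tz":-0.55,"turn":-0.23,"fingers":0},{"tx":-0.96,"ty":0,"tz":-0.55,"turn":-0.23,"fingers":0},{"tx":-0.96,"ty":0,"tz":-0.55,"turn":-0.23,"fingers":0}]' 20
python3 -c "
from go import *
info(); to(*(H-16*Y),180,8.2)"
```

```text
clock: 1.5
eef_pos: [454.0, -222.7, 204.7]
eef_rot: [-1.572, 0.0, -2.16]
wrist_force: [0.5, -0.3, -0.4]
finger_gap: 0.4
t 1.5 pos [ 454.  -222.7  204.7] zang -33.7 F [ 0.5 -0.3 -0.4] M [-0.07 -0.09 -0.01] gap 0.4 q [-0.53  0.2   1.64  0.    1.3   0.06]
tx,ty,tz [-1.0844  0.1237  0.2249] turn -0.23299642413341326
```

```bash
python3 -m creep '[{"tx":-0.98,"ty":0,"tz":0.22,"turn":-0.233,"fingers":0},{"tx":-0.98,"ty":0,"tz":0.22,"turn":-0.233,"fingers":0},{"tx":-0.98,"ty":0,"tz":0.22,"turn":-0.233,"fingers":0},{"tx":-0.98,"ty":0,"tz":0.22,"turn":-0.233,"fingers":0},{"tx":-0.98,"ty":0,"tz":0.22,"turn":-0.233,"fingers":0},{"tx":-0.98,"ty":0,"tz":0.22,"turn":-0.233,"fingers":0},{"tx":-0.98,"ty":0,"tz":0.22,"turn":-0.233,"fingers":0}]' 20
python3 -c "
from go import *
info(); to(*(H-10*Y),180,8.2)
a=H+X*0
print(a)"
python3 - <<'E'
from h import *
from cell import optics
for n in ("top","side"):
    c=optics.camera(n); np.savez(f"pics/{n}1.npz",**c)
    i=c["frame"][120:260,220:420] if n=="top" else c["frame"][60:260,200:400]
    cv2.imwrite(f"pics/{n}1.png",cv2.convertScaleAbs(cv2.resize(i[:,:,::-1],None,fx=2.5,fy=2.5,interpolation=cv2.INTER_CUBIC),alpha=1.5))
E
```

```text
clock: 2.2
eef_pos: [598.8, -86.1, 204.7]
eef_rot: [-1.572, 0.001, -1.435]
wrist_force: [0.5, -0.5, -0.3]
finger_gap: 0.5
t 2.2 pos [598.8 -86.1 204.7] zang 7.8 F [ 0.5 -0.5 -0.3] M [-0.02 -0.1  -0.01] gap 0.5 q [-0.2   0.42  1.35  0.    1.36 -0.34]
tx,ty,tz [-0.114   0.1236  0.0771] turn -0.002350873863113476
[609.54292507 -51.4830433 ]
```

View pics/side1.png

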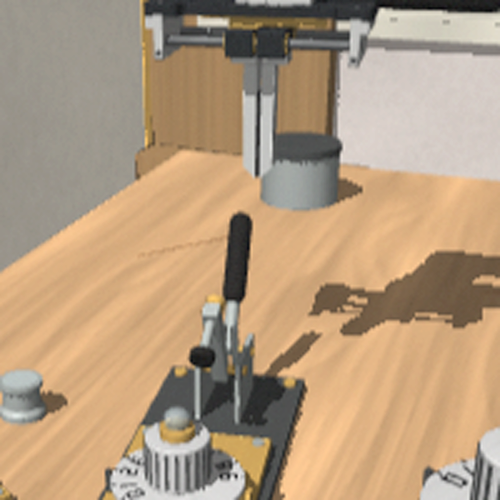

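View pics/top1.png

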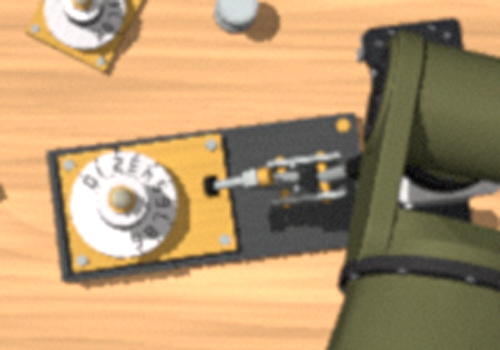

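```bash
python3 -m creep '[{"tx":-0.13,"ty":0,"tz":0.077,"turn":-0.002,"fingers":0},{"tx":-0.13,"ty":0,"tz":0.077,"turn":-0.002,"fingers":0},{"tx":-0.13,"ty":0,"tz":0.077,"turn":-0.002,"fingers":0},{"tx":-0.13,"ty":0.25,"tz":0.077,"turn":-0.002,"fingers":0},{"tx":-0.13,"ty":0.25,"tz":0.077,"turn":-0.002,"fingers":0},{"tx":-0.13,"ty":0.25,"tz":0.077,"turn":-0.002,"fingers":0},{"tx":-0.13,"ty":0.25,"tz":0.077,"turn":-0.002,"fingers":0}]' 20
python3 -c "
from go import *
info(); 
s,R=st(); p=s['eef_pos'][:2]-H; print('fix rel hinge',p@X,p@Y)
for e in np.radians([63,55,45,35,25,15,8,4,2]):
    c=-105*np.cos(e)+10*np.sin(e)+8; z=55+105*np.sin(e)+10*np.cos(e); print(np.degrees(e).round(),'tx',round((p@Y-c)/200,3),'ty',round((s['eef_pos'][2]-z)/200,3))
"
```

```text
clock: 3.0
eef_pos: [611.1, -58.5, 157.3]
eef_rot: [-1.569, 0.0, -1.428]
wrist_force: [-0.0, 0.2, 0.8]
finger_gap: 0.5
t 3.0 pos [611.1 -58.5 157.3] zang 8.2 F [-0.   0.2  0.8] M [-0.07 -0.13  0.03] gap 0.5 q [-0.16  0.48  1.39  0.    1.27 -0.3 ]
fix rel hinge 0.5776511115635218 -7.161674309305031
63.0 tx 0.118 ty 0.021
55.0 tx 0.184 ty 0.053
45.0 tx 0.26 ty 0.105
35.0 tx 0.326 ty 0.169
25.0 tx 0.379 ty 0.244
15.0 tx 0.418 ty 0.327
8.0 tx 0.437 ty 0.389
4.0 tx 0.444 ty 0.425
2.0 tx 0.447 ty 0.443
```

```bash
python3 -m creep '[{"tx":0.06,"ty":0.01,"tz":0,"turn":0,"fingers":0},{"tx":0.12,"ty":0.02,"tz":0,"turn":0,"fingers":0},{"tx":0.15,"ty":0.035,"tz":0,"turn":0,"fingers":0},{"tx":0.185,"ty":0.053,"tz":0,"turn":0,"fingers":0},{"tx":0.225,"ty":0.078,"tz":0,"turn":0,"fingers":0},{"tx":0.26,"ty":0.105,"tz":0,"turn":0,"fingers":0},{"tx":0.295,"ty":0.136,"tz":0,"turn":0,"fingers":0},{"tx":0.326,"ty":0.17,"tz":0,"turn":0,"fingers":0},{"tx":0.326,"ty":0.17,"tz":0,"turn":0,"fingers":0},{"tx":0.326,"ty":0.17,"tz":0,"turn":0,"fingers":0}]' 20
python3 - <<'E'
from go import *
info(); 
s,R=st(); p=s['eef_pos'][:2]-H; print('fix rel hinge',p@X,p@Y)
for e in np.radians([35,30,25,20,15,11.5,8,4,3,2]):
    c=-105*np.cos(e)+10*np.sin(e)+8; z=55+105*np.sin(e)+10*np.cos(e); print(np.degrees(e).round(),'tx',round((p@Y-c)/200,3),'ty',round((s['eef_pos'][2]-z)/200,3))
from h import *
from cell import optics
c=optics.camera("side"); np.savez(f"pics/side2.npz",**c)
i=c["frame"][60:260,200:400]
cv2.imwrite(f"pics/side2.png",cv2.convertScaleAbs(cv2.resize(i[:,:,::-1],None,fx=2.5,fy=2.5,interpolation=cv2.INTER_CUBIC),alpha=1.5))
E
```

```text
clock: 4.0
eef_pos: [620.4, -123.0, 123.0]
eef_rot: [-1.57, 0.001, -1.428]
wrist_force: [0.0, 0.6, 0.1]
finger_gap: 0.2
t 4.0 pos [ 620.4 -123.   123. ] zang 8.2 F [0.  0.6 0.1] M [-0.07 -0.1   0.02] gap 0.2 q [-0.25  0.55  1.36  0.    1.23 -0.4 ]
fix rel hinge 0.5601046498994477 -72.32109278882035
35.0 tx -0.0 ty -0.002
30.0 tx 0.028 ty 0.034
25.0 tx 0.053 ty 0.073
20.0 tx 0.075 ty 0.114
15.0 tx 0.093 ty 0.156
12.0 tx 0.103 ty 0.187
8.0 tx 0.111 ty 0.218
4.0 tx 0.119 ty 0.254
3.0 tx 0.12 ty 0.263
2.0 tx 0.121 ty 0.272
```

View pics/side2.png

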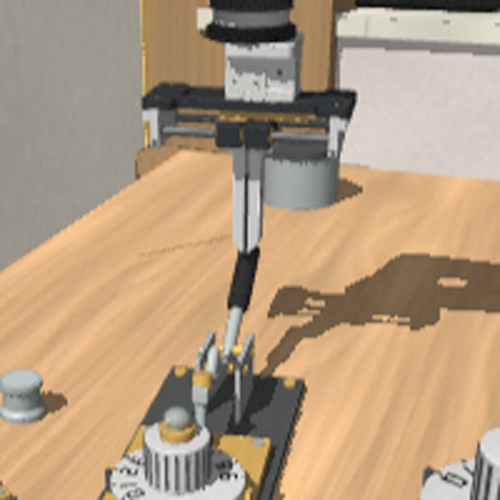

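The handle follows under the fingertips (tip at about (247,245) in the picture), and the clamp arm is coming down. I continue.

```bash
python3 -m creep '[{"tx":0.028,"ty":0.034,"tz":0,"turn":0,"fingers":0},{"tx":0.053,"ty":0.073,"tz":0,"turn":0,"fingers":0},{"tx":0.065,"ty":0.094,"tz":0,"turn":0,"fingers":0},{"tx":0.075,"ty":0.114,"tz":0,"turn":0,"fingers":0},{"tx":0.085,"ty":0.135,"tz":0,"turn":0,"fingers":0},{"tx":0.093,"ty":0.156,"tz":0,"turn":0,"fingers":0},{"tx":0.1,"ty":0.176,"tz":0,"turn":0,"fingers":0},{"tx":0.106,"ty":0.197,"tz":0,"turn":0,"fingers":0},{"tx":0.106,"ty":0.197,"tz":0,"turn":0,"fingers":0}]' 20
python3 -m creep '[{"tx":0.004,"ty":0.02,"tz":0,"turn":0,"fingers":0},{"tx":0.01,"ty":0.042,"tz":0,"turn":0,"fingers":0},{"tx":0.013,"ty":0.06,"tz":0,"turn":0,"fingers":0},{"tx":0.013,"ty":0.06,"tz":0,"turn":0,"fingers":0}]' 20
python3 - <<'E'
from go import *
info(); 
s,R=st(); p=s['eef_pos'][:2]-H; print('fix rel hinge',p@X,p@Y)
from h import *
from cell import optics
c=optics.camera("side"); np.savez(f"pics/side3.npz",**c)
i=c["frame"][60:260,200:400]
cv2.imwrite(f"pics/side3.png",cv2.convertScaleAbs(cv2.resize(i[:,:,::-1],None,fx=2.5,fy=2.5,interpolation=cv2.INTER_CUBIC),alpha=1.5))
E
```

```text
clock: 4.95
eef_pos: [623.0, -143.9, 82.8]
eef_rot: [-1.571, 0.001, -1.428]
wrist_force: [-0.7, -0.2, -0.2]
finger_gap: 0.2
clock: 5.35
eef_pos: [623.3, -146.3, 71.7]
eef_rot: [-1.571, 0.001, -1.428]
wrist_force: [-5.6, 3.0, 11.2]
finger_gap: 0.5
t 5.35 pos [ 623.3 -146.3   71.7] zang 8.2 F [-5.6  3.  11.2] M [0.45 1.02 0.02] gap 0.5 q [-0.29  0.63  1.37  0.    1.15 -0.43]
fix rel hinge 0.12498160264341329 -95.81464273908402
```

View pics/side3.png

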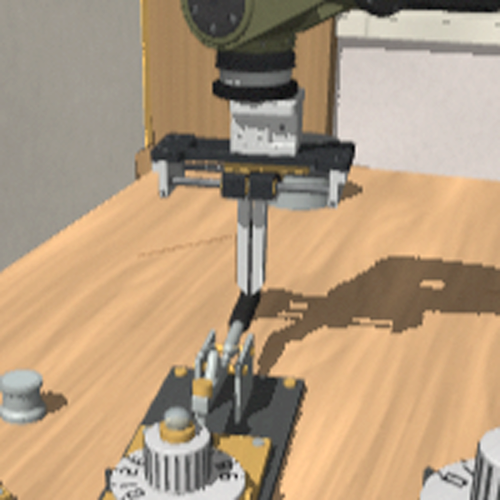

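```bash
python3 -m creep '[{"tx":0,"ty":-0.1,"tz":0,"turn":0,"fingers":0},{"tx":0,"ty":-0.4,"tz":0,"turn":0,"fingers":0},{"tx":0,"ty":-0.4,"tz":0,"turn":0,"fingers":0},{"tx":0,"ty":-0.4,"tz":0,"turn":0,"fingers":0},{"tx":-0.0,"ty":-0.4,"tz":-0.5,"turn":0,"fingers":0},{"tx":0,"ty":-0.4,"tz":-0.5,"turn":0,"fingers":0},{"tx":0,"ty":-0.4,"tz":-0.5,"turn":0,"fingers":0},{"tx":0,"ty":-0.4,"tz":-0.5,"turn":0,"fingers":0}]' 20
python3 - <<'E'
from go import *
info(); 
from h import *
from cell import optics
for n in ("top","side"):
    c=optics.camera(n); np.savez(f"pics/{n}4.npz",**c)
    i=c["frame"][120:260,220:420] if n=="top" else c["frame"][60:260,200:400]
    cv2.imwrite(f"pics/{n}4.png",cv2.convertScaleAbs(cv2.resize(i[:,:,::-1],None,fx=3,fy=3,interpolation=cv2.INTER_CUBIC),alpha=1.5))
    K=cloud(c); d=(K[...,:2]-H); x=d@X; y=d@Y
    m=(abs(x)<9)&(y<-55)&(y>-125)&(K[...,2]>30); print(n,"handle",m.sum(),K[m][:,2].min() if m.any() else 0,K[m][:,2].max() if m.any() else 0)
    m=(abs(x)<9)&(y>25)&(y<125)&(K[...,2]>30); print("arm", [(round(float(a)),round(float(b))) for a,b in sorted(zip(y[m],K[m][:,2]))][::6])
E
```

```text
clock: 6.2
eef_pos: [523.6, -160.7, 150.8]
eef_rot: [-1.572, 0.002, -1.429]
wrist_force: [1.3, -1.2, 1.0]
finger_gap: 0.0
t 6.2 pos [ 523.6 -160.7  150.8] zang 8.1 F [ 1.3 -1.2  1. ] M [-0.09 -0.16 -0.06] gap 0.0 q [-0.37  0.35  1.59  0.    1.21 -0.51]
top handle 180 59.149029133667945 75.21974140233888
arm [(25, 74), (27, 60), (29, 60), (31, 57), (33, 62), (36, 67), (37, 61), (39, 60), (41, 59), (43, 65), (45, 60), (46, 74), (48, 64), (50, 77), (52, 65), (54, 64), (56, 74), (58, 75), (61, 73), (63, 81), (65, 81), (67, 82), (68, 79), (70, 82), (72, 63), (74, 76), (76, 70), (79, 73), (81, 65), (83, 65), (85, 67), (87, 68), (89, 68), (91, 68), (93, 62), (96, 65), (98, 66), (101, 73), (102, 69), (104, 80), (107, 76), (108, 72), (111, 80), (112, 78), (114, 66), (117, 67), (118, 62)]
side handle 89 59.11940121852827 73.77573710960186
arm [(32, 62), (40, 53), (42, 63), (46, 63), (51, 63), (59, 69), (63, 64), (67, 59), (68, 83), (69, 58), (70, 73), (71, 77), (72, 81), (75, 70), (76, 79), (77, 72), (78, 73), (80, 72), (81, 68), (83, 69), (88, 63), (98, 59), (104, 77), (108, 62), (109, 76), (111, 43), (112, 67), (113, 41), (113, 78), (113, 51), (114, 49), (115, 76), (116, 70), (116, 59), (116, 77), (117, 76), (118, 65), (119, 72), (119, 68), (119, 64), (120, 66), (120, 59)]
```

View pics/side4.png

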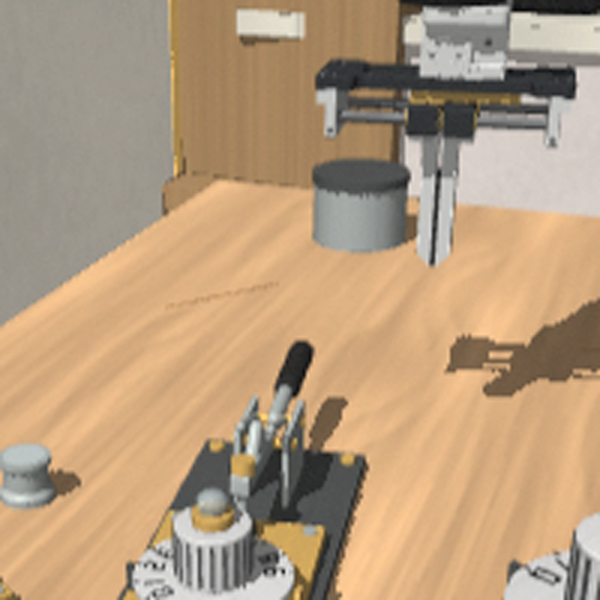

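View pics/top4.png

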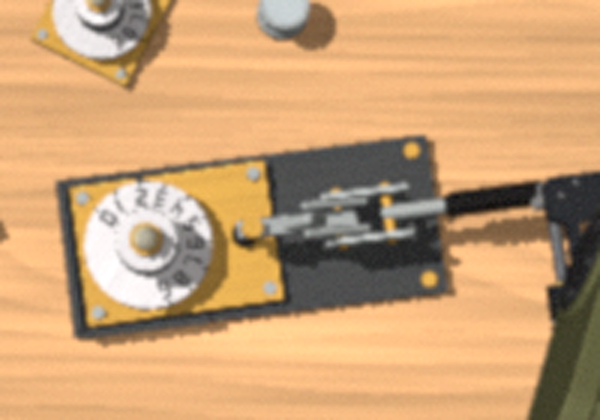

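The clamp is shut: handle level (top about 74 mm), pad on the tongue. Now over to the sleeve, jaws starting at −60°.

```bash
python3 -c "
from go import *
to(*AX,150,-60)"
```

```text
tx,ty,tz [-1.418   0.0077  0.5065] turn 0.37874319380925975
```

```bash
python3 -m creep '[{"tx":-0.95,"ty":0,"tz":0.34,"turn":0.378,"fingers":72},{"tx":-0.95,"ty":0,"tz":0.34,"turn":0.378,"fingers":72},{"tx":-0.95,"ty":0,"tz":0.34,"turn":0.378,"fingers":72},{"tx":-0.95,"ty":0,"tz":0.34,"turn":0.378,"fingers":72},{"tx":-0.95,"ty":0,"tz":0.34,"turn":0.378,"fingers":72},{"tx":-0.95,"ty":0,"tz":0.34,"turn":0.378,"fingers":72},{"tx":-0.95,"ty":0,"tz":0.34,"turn":0.378,"fingers":72},{"tx":-0.95,"ty":0,"tz":0.34,"turn":0.378,"fingers":72},{"tx":-0.95,"ty":0,"tz":0.34,"turn":0.378,"fingers":72}]' 40
python3 -c "
from go import *
info();to(*AX,150,-60)"
```

```text
clock: 7.2
eef_pos: [566.2, 37.8, 150.7]
eef_rot: [-1.572, 0.0, -2.62]
wrist_force: [-0.5, -0.5, -0.5]
finger_gap: 69.0
t 7.2 pos [566.2  37.8 150.7] zang -60.1 F [-0.5 -0.5 -0.5] M [ 0.01 -0.    0.02] gap 69.0 q [0.   0.39 1.53 0.   1.22 1.05]
tx,ty,tz [-0.3223  0.0043 -0.3725] turn -0.0007550013719725573
```

```bash
python3 -m creep '[{"tx":-0.322,"ty":0,"tz":-0.372,"turn":0,"fingers":72},{"tx":-0.322,"ty":0,"tz":-0.372,"turn":0,"fingers":72},{"tx":-0.322,"ty":0,"tz":-0.372,"turn":0,"fingers":72},{"tx":-0.322,"ty":0,"tz":-0.372,"turn":0,"fingers":72},{"tx":-0.322,"ty":0,"tz":-0.372,"turn":0,"fingers":72}]' 40
python3 - <<'E'
from go import *
info();to(*AX,45,-60)
from h import *
from cell import optics
for n in ("top","side"):
    c=optics.camera(n); np.savez(f"pics/{n}5.npz",**c)
c=load("side5"); i=c["frame"][120:290,180:360]
i=cv2.convertScaleAbs(cv2.resize(i[:,:,::-1],None,fx=3.3,fy=3.3,interpolation=cv2.INTER_CUBIC),alpha=1.5)
cv2.imwrite(f"pics/side5.png",i)
E
```

```text
clock: 7.7
eef_pos: [585.2, 133.9, 150.3]
eef_rot: [-1.572, -0.001, -2.621]
wrist_force: [0.1, -1.3, 0.0]
finger_gap: 72.1
t 7.7 pos [585.2 133.9 150.3] zang -60.1 F [ 0.1 -1.3  0. ] M [ 0.01 -0.02  0.05] gap 72.1 q [0.16 0.46 1.43 0.   1.25 1.21]
tx,ty,tz [-0.0011  0.5267 -0.0024] turn -0.0007989416542502662
```

View pics/side5.png

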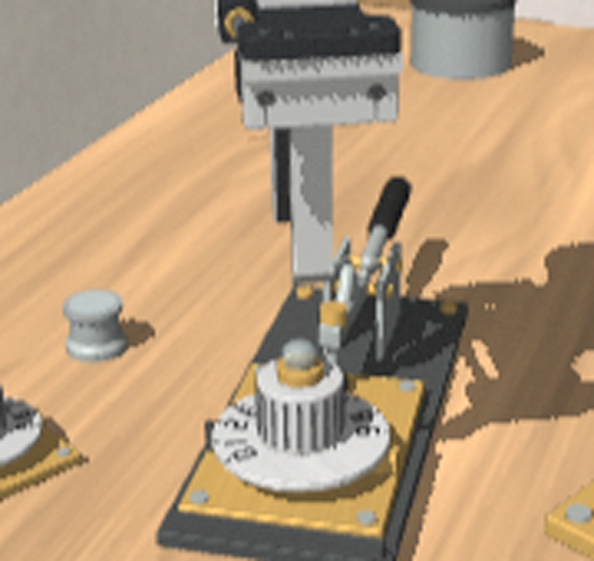

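Run:
```python
from h import *
b=load("side5"); t=load("top0")
for z in (90,93): print("side lamp",ray(b,180+301/3.3,120+354/3.3,z).round(1))
K=cloud(b); d=np.hypot(K[...,0]-585,K[...,1]-134); m=(d<25)&(K[...,2]>80)&(K[...,2]<110)
v,u=np.nonzero(m); print(u.mean(),v.mean(),u.min(),u.max(),v.min(),v.max())
m=(np.hypot(K[...,0]-585,K[...,1]-134)<56)&(K[...,2]>34)&(K[...,2]<44);v,u=np.nonzero(m); print("skirt",u.min(),u.max(),v.max()); 
q=K[m]; A=np.c_[q[:,:2]]; 
print("proj",proj(b,[585,134.5,91]),proj(b,[585,134.5,39]))
```

```text
side lamp [582.9 138.6  90. ]
side lamp [580.9 143.4  93. ]
270.32374100719426 228.63309352517985 264 277 222 235
skirt 242 299 267
proj [270.98549427 225.51876851] [271.40602696 249.96573211]
```

```bash
python3 -m creep '[{"tx":0,"ty":0.25,"tz":-0.001,"turn":0,"fingers":72},{"tx":0,"ty":0.4,"tz":-0.001,"turn":0,"fingers":72},{"tx":0,"ty":0.525,"tz":-0.001,"turn":0,"fingers":72},{"tx":0,"ty":0.525,"tz":-0.001,"turn":0,"fingers":72},{"tx":0,"ty":0.525,"tz":-0.001,"turn":0,"fingers":72},{"tx":0,"ty":0.525,"tz":-0.001,"turn":0,"fingers":72}]' 40
python3 -c "
from go import *
info()"
python3 -m creep '[{"tx":0,"ty":0,"tz":0,"turn":0,"fingers":40},{"tx":0,"ty":0,"tz":0,"turn":0,"fingers":40},{"tx":0,"ty":0,"tz":0,"turn":0,"fingers":40},{"tx":0,"ty":0,"tz":0,"turn":0,"fingers":40},{"tx":0,"ty":0,"tz":0,"turn":0,"fingers":40},{"tx":0,"ty":0,"tz":0,"turn":0,"fingers":40}]' 40
python3 -c "
from go import *
info()"
```

```text
clock: 8.4
eef_pos: [586.0, 133.5, 47.6]
eef_rot: [-1.571, 0.002, -2.622]
wrist_force: [0.6, -0.1, 0.9]
finger_gap: 72.2
t 8.4 pos [586.  133.5  47.6] zang -60.2 F [ 0.6 -0.1  0.9] M [-0.    0.    0.05] gap 72.2 q [0.16 0.58 1.51 0.   1.05 1.21]
clock: 9.0
eef_pos: [585.8, 134.5, 48.3]
eef_rot: [-1.572, 0.003, -2.622]
wrist_force: [-3.9, 5.8, 5.6]
finger_gap: 47.1
t 9.0 pos [585.8 134.5  48.3] zang -60.2 F [-3.9  5.8  5.6] M [1.23 0.78 0.01] gap 47.1 q [0.16 0.58 1.51 0.   1.05 1.21]
```

```bash
python3 -m creep '[{"tx":0,"ty":0,"tz":-0.004,"turn":-0.03,"fingers":40},{"tx":0,"ty":0,"tz":-0.004,"turn":-0.06,"fingers":40},{"tx":0,"ty":0,"tz":-0.004,"turn":-0.09,"fingers":40},{"tx":0,"ty":0,"tz":-0.004,"turn":-0.12,"fingers":40},{"tx":0,"ty":0,"tz":-0.004,"turn":-0.134,"fingers":40},{"tx":0,"ty":0,"tz":-0.004,"turn":-0.134,"fingers":40},{"tx":0,"ty":0,"tz":-0.004,"turn":-0.134,"fingers":40}]' 40
python3 - <<'E'
from go import *
info()
from h import *
from cell import optics
c=optics.camera("side"); np.savez("pics/side6.npz",**c); i=c["frame"][140:290,180:360]
cv2.imwrite(f"pics/side6.png",cv2.convertScaleAbs(cv2.resize(i[:,:,::-1],None,fx=4,fy=4,interpolation=cv2.INTER_CUBIC),alpha=1.5))
E
```

```text
clock: 9.7
eef_pos: [585.6, 134.7, 48.4]
eef_rot: [-1.57, 0.003, -2.202]
wrist_force: [2.1, -5.6, -1.6]
finger_gap: 47.5
t 9.7 pos [585.6 134.7  48.4] zang -36.2 F [ 2.1 -5.6 -1.6] M [-0.98 -0.43  0.03] gap 47.5 q [0.16 0.58 1.51 0.   1.05 0.79]
```

View pics/side6.png

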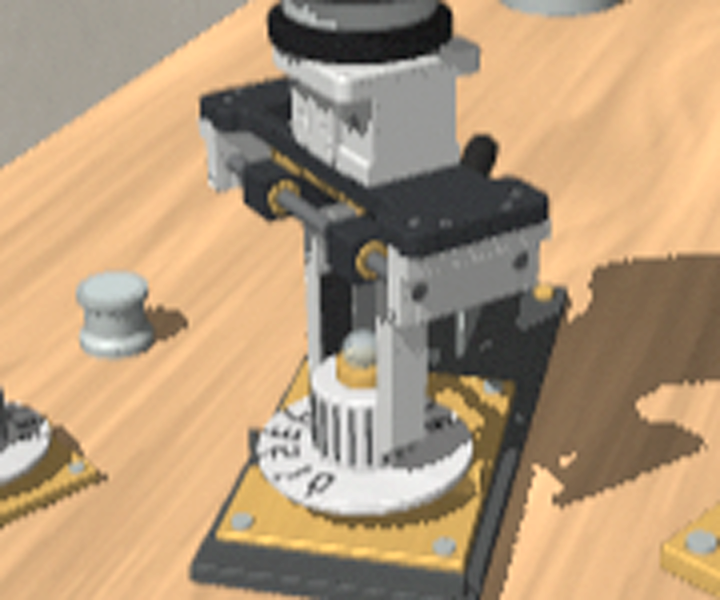

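Now 3 stands at the post (pixel (258,440)), so the sleeve follows the grip. I continue in steps.

```bash
python3 -m creep '[{"tx":0,"ty":0,"tz":0,"turn":-0.03,"fingers":40},{"tx":0,"ty":0,"tz":0,"turn":-0.06,"fingers":40},{"tx":0,"ty":0,"tz":0,"turn":-0.09,"fingers":40},{"tx":0,"ty":0,"tz":0,"turn":-0.12,"fingers":40},{"tx":0,"ty":0,"tz":0,"turn":-0.15,"fingers":40},{"tx":0,"ty":0,"tz":0,"turn":-0.18,"fingers":40},{"tx":0,"ty":0,"tz":0,"turn":-0.21,"fingers":40},{"tx":0,"ty":0,"tz":0,"turn":-0.24,"fingers":40},{"tx":0,"ty":0,"tz":0,"turn":-0.267,"fingers":40},{"tx":0,"ty":0,"tz":0,"turn":-0.267,"fingers":40},{"tx":0,"ty":0,"tz":0,"turn":-0.267,"fingers":40}]' 40
python3 - <<'E'
from go import *
info()
from h import *
from cell import optics
c=optics.camera("side"); np.savez("pics/side7.npz",**c); i=c["frame"][140:290,180:360]
cv2.imwrite(f"pics/side7.png",cv2.convertScaleAbs(cv2.resize(i[:,:,::-1],None,fx=4,fy=4,interpolation=cv2.INTER_CUBIC),alpha=1.5))
E
```

```text
clock: 10.85
eef_pos: [586.0, 134.5, 48.4]
eef_rot: [-1.567, 0.001, -1.365]
wrist_force: [5.4, -1.4, -3.3]
finger_gap: 47.4
t 10.85 pos [586.  134.5  48.4] zang 11.8 F [ 5.4 -1.4 -3.3] M [-0.49 -0.88  0.08] gap 47.4 q [ 0.16  0.58  1.51  0.    1.05 -0.04]
```

View pics/side7.png

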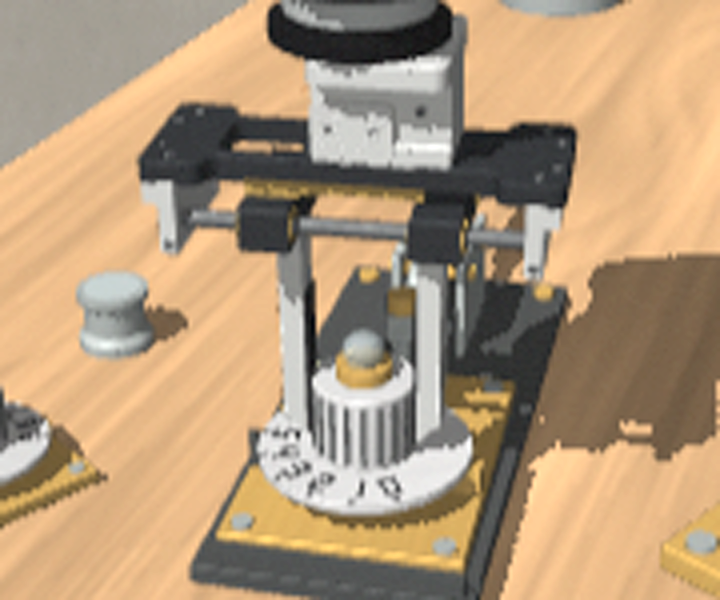

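Now 5 is at the post. Two more clicks.

```bash
python3 -m creep '[{"tx":0,"ty":0,"tz":0,"turn":-0.03,"fingers":40},{"tx":0,"ty":0,"tz":0,"turn":-0.06,"fingers":40},{"tx":0,"ty":0,"tz":0,"turn":-0.09,"fingers":40},{"tx":0,"ty":0,"tz":0,"turn":-0.12,"fingers":40},{"tx":0,"ty":0,"tz":0,"turn":-0.15,"fingers":40},{"tx":0,"ty":0,"tz":0,"turn":-0.18,"fingers":40},{"tx":0,"ty":0,"tz":0,"turn":-0.21,"fingers":40},{"tx":0,"ty":0,"tz":0,"turn":-0.24,"fingers":40},{"tx":0,"ty":0,"tz":0,"turn":-0.267,"fingers":40},{"tx":0,"ty":0,"tz":0,"turn":-0.267,"fingers":40},{"tx":0,"ty":0,"tz":0,"turn":-0.267,"fingers":40},{"tx":0,"ty":0,"tz":0,"turn":-0.267,"fingers":40},{"tx":0,"ty":0,"tz":0,"turn":-0.267,"fingers":40}]' 40
python3 - <<'E'
from go import *
info()
from h import *
from cell import optics
c=optics.camera("side"); np.savez("pics/side8.npz",**c); i=c["frame"][140:290,180:360]
cv2.imwrite(f"pics/side8.png",cv2.convertScaleAbs(cv2.resize(i[:,:,::-1],None,fx=4,fy=4,interpolation=cv2.INTER_CUBIC),alpha=1.5))
E
```

```text
clock: 12.2
eef_pos: [586.2, 134.8, 48.4]
eef_rot: [-1.567, -0.002, -0.529]
wrist_force: [5.1, 2.2, -3.9]
finger_gap: 47.8
t 12.2 pos [586.2 134.8  48.4] zang 59.7 F [ 5.1  2.2 -3.9] M [ 0.21 -0.69  0.1 ] gap 47.8 q [ 0.16  0.58  1.51  0.    1.05 -0.88]
```

View pics/side8.png

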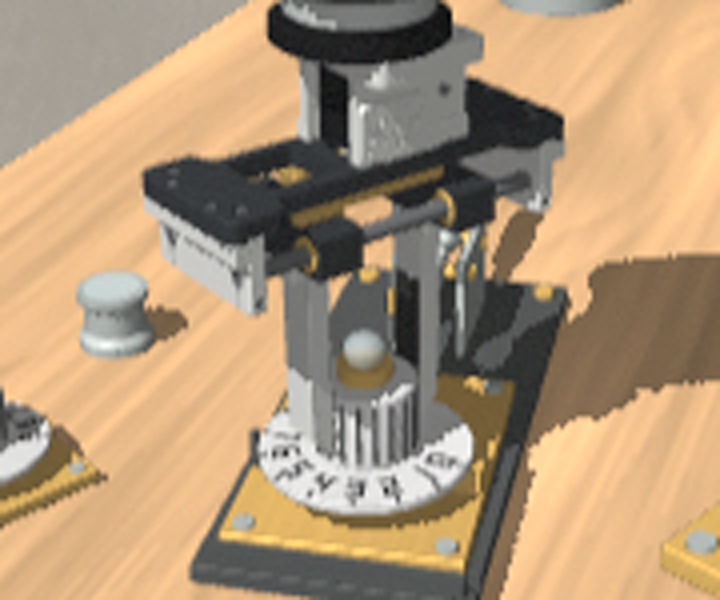

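7 is at the post. Release, rise and clear the view.

```bash
python3 -m creep '[{"tx":0,"ty":0,"tz":0,"turn":0,"fingers":74},{"tx":0,"ty":0,"tz":0,"turn":0,"fingers":74},{"tx":0,"ty":0,"tz":0,"turn":0,"fingers":74},{"tx":0,"ty":0,"tz":0,"turn":0,"fingers":74},{"tx":0,"ty":0,"tz":0,"turn":0,"fingers":74},{"tx":0,"ty":-0.2,"tz":0,"turn":0,"fingers":74},{"tx":0,"ty":-0.5,"tz":0,"turn":0,"fingers":74},{"tx":0,"ty":-0.75,"tz":0,"turn":0,"fingers":74},{"tx":0,"ty":-0.75,"tz":0,"turn":0,"fingers":74},{"tx":0,"ty":-0.75,"tz":0,"turn":0,"fingers":74},{"tx":0,"ty":-0.75,"tz":0,"turn":0,"fingers":74}]' 40
python3 -c "
from go import *
info(); to(450,-50,190)"
```

```text
clock: 13.35
eef_pos: [585.1, 134.3, 196.8]
eef_rot: [-1.568, -0.0, -0.529]
wrist_force: [-1.1, 0.1, 0.3]
finger_gap: 74.3
t 13.35 pos [585.1 134.3 196.8] zang 59.7 F [-1.1  0.1  0.3] M [ 0.06 -0.12 -0.02] gap 74.3 q [ 0.16  0.42  1.38  0.    1.34 -0.88]
tx,ty,tz [-0.1179  0.0309 -1.1365] turn None
```

```bash
python3 -m creep '[{"tx":-0.12,"ty":0,"tz":-1,"turn":0,"fingers":74},{"tx":-0.12,"ty":0,"tz":-1,"turn":0,"fingers":74},{"tx":-0.12,"ty":0,"tz":-1,"turn":0,"fingers":74},{"tx":-0.12,"ty":0,"tz":-1,"turn":0,"fingers":74},{"tx":-0.12,"ty":0,"tz":-1,"turn":0,"fingers":74},{"tx":-0.12,"ty":0,"tz":-1,"turn":0,"fingers":74},{"tx":-0.12,"ty":0,"tz":-1,"turn":0,"fingers":74},{"tx":-0.12,"ty":0,"tz":-1,"turn":0,"fingers":74}]' 40
python3 - <<'E'
from go import *
info()
from h import *
from cell import optics
ims=[]
for n in ("top","side"):
    c=optics.camera(n); np.savez(f"pics/{n}9.npz",**c)
    i=c["frame"][150:245,225:425] if n=="top" else c["frame"][150:290,190:350]
    k=4 if n=="top" else 4
    cv2.imwrite(f"pics/{n}9.png",cv2.convertScaleAbs(cv2.resize(i[:,:,::-1],None,fx=k,fy=k,interpolation=cv2.INTER_CUBIC),alpha=1.6))
    if n=="side": continue
    mu=np.zeros((120,720),np.float32);mv=mu.copy()
    for r_ in range(120):
        r=58-r_*36/120
        for j in range(720):
            an=T-np.radians((j-360)/2); mu[r_,j],mv[r_,j]=proj(c,[AX[0]+r*np.cos(an),AX[1]+r*np.sin(an),39])
    W=cv2.remap(c["frame"],mu,mv,cv2.INTER_CUBIC)
    for k in range(-7,8): cv2.line(W,(360+48*k,0),(360+48*k,12),(255,0,0) if k else (0,255,0),1)
    cv2.imwrite("pics/polar9.png",cv2.convertScaleAbs(W,alpha=1.5)[:,:,::-1])
    K=cloud(c); d=(K[...,:2]-H); x=d@X; y=d@Y
    m=(abs(x)<9)&(y<-55)&(y>-125)&(K[...,2]>30); print("handle z",K[m][:,2].min(),K[m][:,2].max())
    s=(np.hypot(K[...,0]-585,K[...,1]-134)<60)&(K[...,2]>30)&(K[...,2]<42); print("skirt",K[s].mean(0),K[s].min(0),K[s].max(0))
a=load("top0")["frame"].astype(int); b=load("top9")["frame"].astype(int)
print(np.abs(a-b)[100:290,170:240].max(), np.abs(a-b)[105:140,300:330].max())
E
```

```text
clock: 14.15
eef_pos: [463.8, -25.4, 195.6]
eef_rot: [-1.569, 0.001, -0.528]
wrist_force: [0.4, -0.0, -0.7]
finger_gap: 74.3
t 14.15 pos [463.8 -25.4 195.6] zang 59.8 F [ 0.4 -0.  -0.7] M [-0.02 -0.16  0.05] gap 74.3 q [-0.13  0.12  1.77  0.    1.26 -1.18]
handle z 56.821039340866314 77.58527049346112
skirt [584.23554563 133.42092342  37.78569372] [532.7190743   84.9347704   30.05957073] [640.87959934 183.70079279  41.98675   ]
19 17
```

View pics/top9.png

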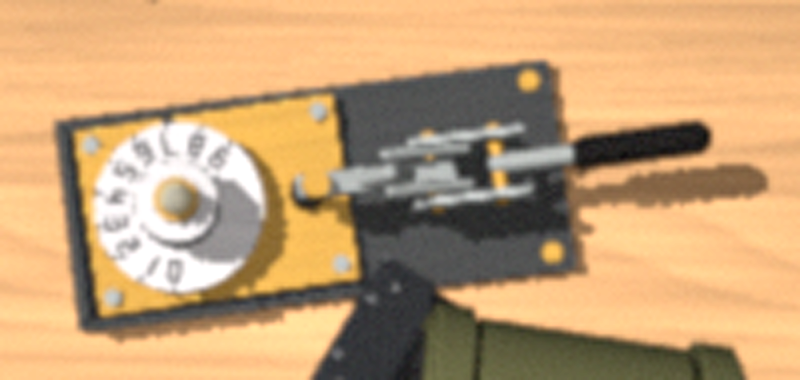

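View pics/side9.png

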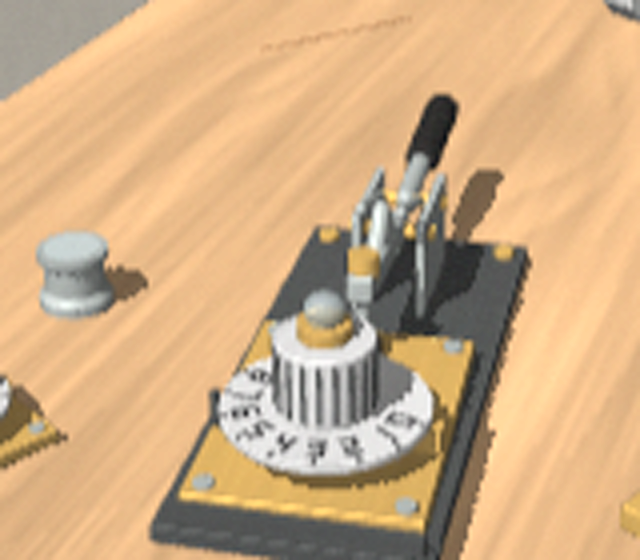

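View pics/polar9.png

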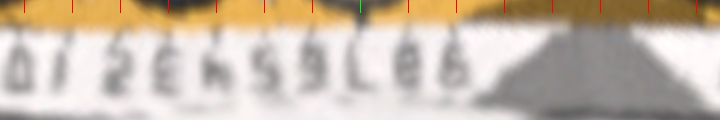

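7 is at the post (polar column about 358, ideal 360). The clamp is shut, the plate screws sit at the same pixels as at the start, and the arm is clear. Handing in.

```bash
python3 -c "
from cell import manip
print(manip.sign_off())"
```

```text
the job is handed in; nothing more can be done
None
```

I shut the clamp with closed fingers and turned the sleeve five clicks counter-clockwise, from 2 to 7. I then let go, cleared the arm and handed in at about 14 s; no verdict was reported.

**Last checks before handing in:**
- **Sleeve:** 7 stands within about 1° of the index post in the top view.
- **Clamp:** the handle is level, with its top measured at up to 78 mm. A shut handle should read about 74 mm and an open one 165 mm. The pad is on the tongue.
- **Holder:** the plate's screws are at the same pixels as at the start, and the skirt centre agrees within about 1 mm.
- **Neighbours:** the picture areas around the prism, trimmer case and loupe are unchanged apart from noise.
- **Arm:** it was clear of everything, with the wrist force near zero.

**Not measured:** I could not read the pad force or the joint values directly; I judged both from the pictures.

**Refused call:** the first move call was refused because it left out "ty" and "turn"; nothing moved.

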